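Take down the pinned crossbar of the imaging stand

ROBOT

A 6-joint arm with a two-finger parallel gripper is mounted at the origin on the work surface. World frame = base frame: x ahead of the robot, y to its left, z up, the work surface at z = 0. Lengths are in m, angles in rad, forces in N, time in s.
With the tool pointing down it reaches from about 0.35 to 0.8 m from the base axis. Payload 7.3 kg.
Tool frame: the origin (TCP) lies on the centre line of the jaws, within the pads' length; the fingertips stand 19 mm ahead of it and the grasp point (between the pads) is the TCP; z points along the fingers, y is the line along which they close (so a half turn about z gives the same grasp; the last joint's range is limited). The gripper opens to 85 mm and grips with 20 to 120 N. Pads are 22 mm wide; open, the fingers measure 114 mm over their backs; the gripper's body (76 mm by 85 mm) begins 54 mm behind the grasp point. The pads swing forward as they close: fully open they stand 13 mm farther back than shut.
Start: joints at [1.114, 0.342, 1.524, -0, 1.275, -0.146], TCP at [0.161, 0.5, 0.227] pointing down, gripper open.
Joint ranges: [-2.53, 2.53], [-0.77, 2.02], [0.04, 2.7], [-1, 4.14], [0.28, 2.66], [-3.11, 3.11]. Speed limits (rad/s): [2.57, 2.57, 3.14, 3.14, 3.14, 3.14].

INTERFACE

Orientations are given as a rotation vector (axis times angle).
In Python, from bench import r gives the robot as it stands.
- The arm moves only by the shell command python3 -m handwheel 'ROWS' [OPENING] [FORCE]. ROWS is JSON, a list of rows, each a list of 4 numbers: the shift along the tool's x, y, z each as a share of 0.03 m, from -1 to 1, then the turn about the tool's z as a share of 0.12 rad, from -1 to 1. In form: [[tx, ty, tz, turn], ...]. A call has 1 to 12 rows; each row shifts and turns the commanded pose from where the row before left it, along the tool's axes as they then stand; what a row does not reach is not made up. A row lasts 1/10 s, in which the tool goes at most 50 mm and 8.59 degrees, less where a joint would pass 70% of its speed; a pose out of reach is approached as far as the arm can. A call with a number of a shift or a turn outside -1 to 1 is refused whole. A call with a gripper value outside its range is refused whole. OPENING is the opening in per cent of the stroke, from 0 (shut) to 100 (fully open), set as the call begins (- or left out, the last holds). The fingers move at their own pace and stop on an object; FORCE is the grip in N (left out, the last holds). Time passes only in rows, so rows that do not move let the fingers close. It gives the time, the measured TCP pose, the force, the opening and the grip force at its end, in the units of the state.
- r.sense(): the state, without advancing time (a new reading comes with each control period).
- r.snapshot(name): name is "scene" or "side" or "wrist"; returns a dict with "frame" (420x560x3 uint8, red, green, blue), "camera_matrix" (3x3 intrinsics, pixels), "dist" ([k1, k2, p1, p2, k3] as OpenCV has them; the pictures are not rectified), "R" (3x3) and "t" (3): a world point X has camera coordinates R X + t; the wrist camera has in their place "hand_eye" (4x4, takes a point from camera to tool coordinates, whose origin is the TCP and whose axes are the flange's). Camera axes: x right, y down, z forward; pixel columns grow to the right and rows downward; lengths in m; the calibration is good to about 2 mm. A picture is of the moment at which its call begins: read the wrist's pose just before it. There is no depth.
- r.hand_in(): hands the job in; it is judged then, once.
The state is a dict: "t": time; "joint_positions": joint angles; "qvel": joint speeds; "tau": joint torques, N m; "tool_pos": TCP position; "ee_rot": TCP orientation; "ft_force": force on the tool from outside, world axes, zero at the start; "torque": the same for the moment, N m; "finger_gap": finger opening in m; "gripper_force": force on a finger pad.
Only numpy, scipy, OpenCV 4.12 (cv2) and the standard library are available. Lean on these libraries where they do the work, as an engineer would, in place of code of your own. Each camera call takes 0.05 s, during which the arm holds its last target. There are 200 camera calls.

TASK

Take down the imaging stand's crossbar: first pull every hitch clip out of the bar and put them all in the steel tray, then undo the T-key on the tube fully, anticlockwise to its stop, and only then draw the bar out of the square tube and lay it in the wooden cradle, resting in both notches with its middle about midway between them. Leave the glass bottle and the jar standing where they are.

Things in the scene. Friction and masses are not known exactly. Their poses are not given: they have to be found in the camera images.
- holder: Fixed holder: white base plate 115 x 70 x 10 mm, two posts and a dark level square tube, 115 mm long, open at both ends, outside 32 x 32 mm (51 to 83 mm above the table), inside 24 x 24 mm (inner floor 55 mm up). Origin: on the table under the tube's middle. Own +x: along the tube to the pull side; +y: to the side where the clip loops stick out; +z up. Its place and yaw vary.
- tube_mouth (a point): The tube's pull-side mouth, on the axis of the bar at rest (65 mm above the table, 57.5 mm from the tube's middle); axes as the holder, +x is the way to pull.
- bar_centre (a point): Middle of the loose aluminium crossbar, 300 mm long (own x), 20 x 20 mm square, about 0.3 kg, balanced within 10 mm of here. It lies on the tube's floor, own +x along the holder's +x, with 4 mm of play (it droops a little when drawn far). A black end plate 36 x 36 x 8 mm at x = 142 to 150 mm cannot pass the tube: the bar comes out only by tube_mouth, after about 190 mm.
- bar: The same crossbar (same origin and axes as bar_centre). Cross holes through it along own y, 7.5 mm high and 8 mm long, at x = -133, -91, +58 and +100 mm. At the start about 75 mm of it stands out behind the tube and 110 mm on the pull side.
- bar_tail (a point): Middle of the bar's plain end (x = -150 mm of the bar), the last part to leave the tube; axes as the bar.
- clip1_loop (a point): Loop centre of a hitch clip (R-clip), 90 mm long, 50 g: an upright ring of black-coated wire 10 mm thick (along own y), 42 mm outside, in its own x-z plane; straight 6 mm steel leg along own +x at z = 14 mm to x = 69 mm, through the bar's hole; bent 5 mm outer leg to x = 64 mm under the bar. Slides out along own -x in about 40 mm, held by friction. In the outermost tail hole, or absent.
- clip2_loop (a point): Loop centre of a clip just like clip1, in the hole of the tail next to the tube, or absent. As at clip1, the centre starts about 45 mm beside the bar's axis and 50 mm above the table, own z up. Neighbouring clips on one end of the bar are 42 mm apart.
- clip3_loop (a point): Loop centre of a clip just like clip1, in the hole of the pull side next to the tube mouth, or absent. As at clip1, the centre starts about 45 mm beside the bar's axis and 50 mm above the table, own z up. Neighbouring clips on one end of the bar are 42 mm apart.
- clip4_loop (a point): Loop centre of a clip just like clip1, in the pull-side hole next to the end plate, or absent. As at clip1, the centre starts about 45 mm beside the bar's axis and 50 mm above the table, own z up. Neighbouring clips on one end of the bar are 42 mm apart.
- key (a joint): Turn of the steel T-key on top of the tube's middle, rad: 0 is locked, it grows anticlockwise seen from above to a stop at 4.2; it stays where it is left (about 0.06 N m of friction). Its bolt reaches into a pocket in the bar's top and clears it from about 3.3; starts between 0 and 0.5.
- key_grip (a point): Middle of the T-key's grip: a bar 44 mm long (own x), 10 mm thick (own y), 18 mm high (119 mm above the table), on the key's upright axis; it turns with the key.
- tray: Loose plain steel tray, open, 150 (own x) x 200 (own y) x 20 mm high, walls and floor about 4 mm thick, 0.6 kg. Origin: centre of its underside.
- cradle: Fixed wooden cradle: base 200 (own x) x 70 x 8 mm, two uprights 16 mm thick at x = -70 and +70 mm, 60 mm high, each with a notch 38 mm wide, open upward, its floor 40 mm above the table. Origin: on the table under its middle. Own x runs from notch to notch: the laid bar lies along it, either way round.
- cradle_seat (a point): Where the middle of a bar laid centrally in both notches comes to lie (50 mm above the table, over the cradle's middle); axes as the cradle.
- bottle: Amber glass bottle, 52 mm across and 130 mm high, standing to the right; not part of the job. Origin: centre of its foot.
- jar: Clear glass jar, 60 mm across and 70 mm high, also standing to the right; not part of the job. Origin: centre of its foot.
Mind the look-alikes: they are no part of the job. What is shaped like the part that bears clip4_loop but turquoise or yellow is not meant. What is shaped like the part that bears clip1_loop but pink is not meant.

How it is judged:
On the way, in this order (a step that is already met when the one before it is completed fails the run):
1. every clip is out of the bar and in the tray, the bar still in the tube (x of clip1_loop in the frame of tray between -0.075 and 0.075 m and y of clip1_loop in the frame of tray between -0.1 and 0.1 m and z of clip1_loop in the frame of tray between 0 and 0.045 m and x of clip2_loop in the frame of tray between -0.075 and 0.075 m and y of clip2_loop in the frame of tray between -0.1 and 0.1 m and z of clip2_loop in the frame of tray between 0 and 0.045 m and x of clip3_loop in the frame of tray between -0.075 and 0.075 m and y of clip3_loop in the frame of tray between -0.1 and 0.1 m and z of clip3_loop in the frame of tray between 0 and 0.045 m and x of clip4_loop in the frame of tray between -0.075 and 0.075 m and y of clip4_loop in the frame of tray between -0.1 and 0.1 m and z of clip4_loop in the frame of tray between 0 and 0.045 m and x of bar_tail in the frame of tube_mouth below 0 m), for 0.2 s.
2. the key is undone to its stop (turned past 3.7 of 4.2 rad) (value of joint key above 3.7 rad), for 0.2 s.
3. the bar is drawn right out of the tube (x of bar_tail in the frame of tube_mouth above 0.003 m), for 0.1 s.
At the end, for the whole second after the job is handed in: Every clip lies in the tray (loop centre within its outline, under 45 mm above its underside); the bar rests in both notches: its middle within 45 mm along, 12 mm across and about 4 mm in height of the seat point, in line within 0.09 rad, at rest; the key still undone (past 3.5 rad) (x of clip1_loop in the frame of tray between -0.075 and 0.075 m and y of clip1_loop in the frame of tray between -0.1 and 0.1 m and z of clip1_loop in the frame of tray between 0 and 0.045 m and x of clip2_loop in the frame of tray between -0.075 and 0.075 m and y of clip2_loop in the frame of tray between -0.1 and 0.1 m and z of clip2_loop in the frame of tray between 0 and 0.045 m and x of clip3_loop in the frame of tray between -0.075 and 0.075 m and y of clip3_loop in the frame of tray between -0.1 and 0.1 m and z of clip3_loop in the frame of tray between 0 and 0.045 m and x of clip4_loop in the frame of tray between -0.075 and 0.075 m and y of clip4_loop in the frame of tray between -0.1 and 0.1 m and z of clip4_loop in the frame of tray between 0 and 0.045 m and x of bar_centre in the frame of cradle_seat between -0.045 and 0.045 m and y of bar_centre in the frame of cradle_seat between -0.012 and 0.012 m and z of bar_centre in the frame of cradle_seat between -0.004 and 0.005 m and angle between the x axis of bar_centre and the x axis of cradle_seat, either way round below 0.09 rad and value of joint key above 3.5 rad and linear speed of each of bar, tray below 0.02 m/s); the robot touches nothing.
It fails at once if the glass bottle or the jar is shoved more than 40 mm or tipped over (distance of any of bottle, jar from where it was at the start of the episode above 0.04 m or angle between any of bottle, jar's own z axis and vertical above 0.5 rad).
Of clip1, clip2, clip3, clip4 only 2 to 4 are there at a start; the rules pass over those that are not, and their reading is None.
At some moment in a run one of tray may be knocked a few centimetres aside while the robot is not near it.
Once in a run the grip may slacken for a moment while it holds something.
It also fails if it takes over 210 s, if anything falls off the work surface, if the arm or the gripper's body presses on something with over 40 N, if the wrist force passes 120 N, or if a joint passes its speed limit or range.

## Working session

There is one attempt and no reset: what is moved stays moved. The work goes in short steps, Python scripts to look and compute and a shell command to move; the robot and the scene stay as the last step left them, time stands still between calls to the robot, and variables do not carry over. Pictures are saved under pics/ and viewed, at most 14 in all, crops included, and the job is handed in when it is done.

```bash
ls; mkdir -p pics; python3 - <<'E'
from bench import r
import cv2, numpy as np
s=r.sense(); print({k:np.round(v,3).tolist() for k,v in s.items()})
for n in("scene","side","wrist"):
    d=r.snapshot(n); cv2.imwrite(f"pics/{n}0.png",d["frame"][:,:,::-1])
    print(n,{k:np.round(v,3).tolist() for k,v in d.items() if k!="frame"})
E
```

```text
pics
{'t': 0.0, 'joint_positions': [1.114, 0.343, 1.525, -0.0, 1.275, -0.146], 'qvel': [0.001, -0.001, -0.001, 0.0, -0.0, -0.0], 'tau': [0.001, -43.366, -24.602, -0.0, 0.008, -0.0], 'tool_pos': [0.16, 0.499, 0.227], 'ee_rot': [-0.486, -3.103, 0.002], 'ft_force': [-0.354, -0.027, -1.05], 'torque': [-0.051, -0.024, 0.015], 'gripper_force': 0.0, 'finger_gap': 0.086}
scene {'camera_matrix': [[416.909, 0.0, 274.043], [0.0, 416.909, 211.618], [0.0, 0.0, 1.0]], 'dist': [-0.037, 0.0, 0.0, 0.0, 0.0], 'R': [[0.178, 0.984, 0.014], [0.621, -0.101, -0.778], [-0.764, 0.147, -0.629]], 't': [-0.038, -0.198, 1.526]}
side {'camera_matrix': [[504.868, 0.0, 283.526], [0.0, 504.868, 214.712], [0.0, 0.0, 1.0]], 'dist': [-0.049, 0.0, 0.0, 0.0, 0.0], 'R': [[0.831, -0.556, 0.009], [-0.441, -0.669, -0.599], [0.339, 0.494, -0.801]], 't': [-0.41, 0.216, 1.148]}
wrist {'camera_matrix': [[344.796, 0.0, 280.402], [0.0, 344.796, 212.596], [0.0, 0.0, 1.0]], 'dist': [0.016, 0.0, 0.0, 0.0, 0.0], 'hand_eye': [[0.001, -0.951, -0.31, 0.08], [1.0, 0.001, 0.0, 0.002], [0.0, -0.31, 0.951, -0.146], [0.0, 0.0, 0.0, 1.0]]}
```

```bash
python3 - <<'E'
import cv2
for n in("scene","side"):
    cv2.imwrite(f"pics/{n}0b.png",cv2.resize(cv2.imread(f"pics/{n}0.png"),(800,600),interpolation=cv2.INTER_CUBIC))
E
```

```text
(no output)
```

View pics/scene0b.png

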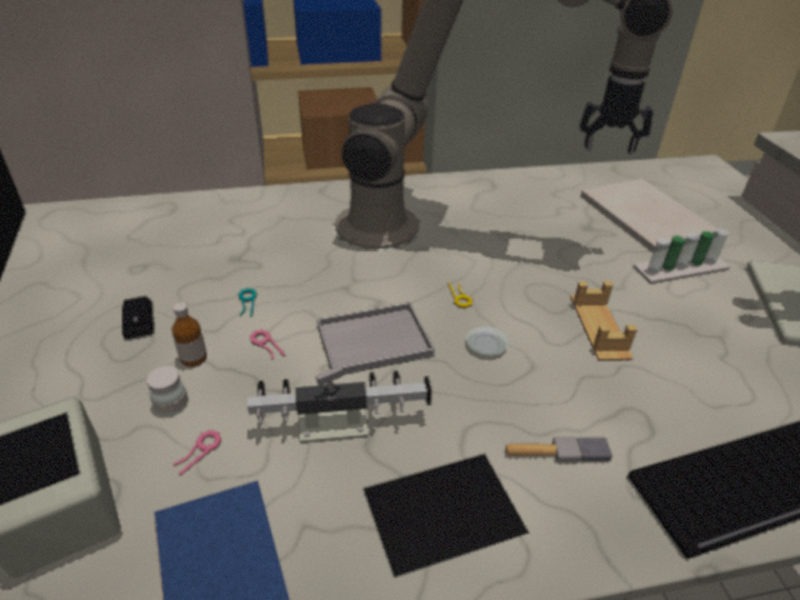

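View pics/side0b.png

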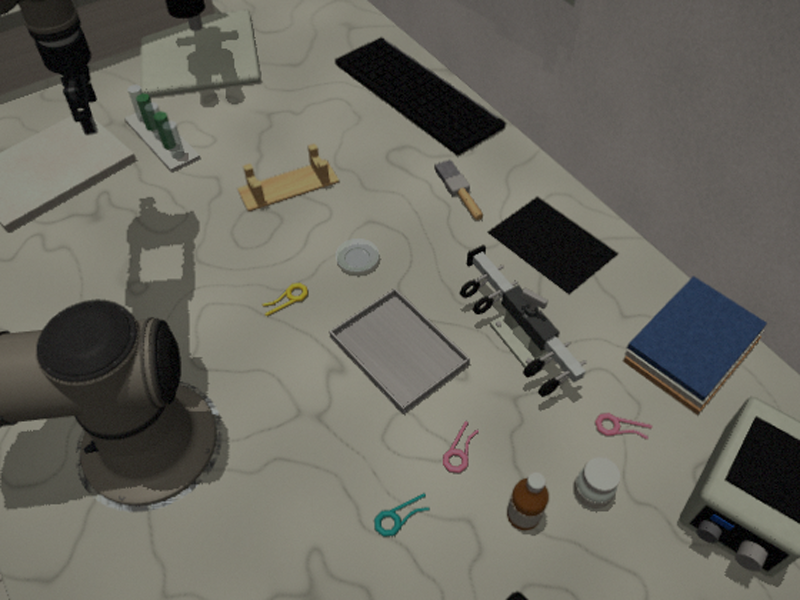

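The pictures show four black clips on the bar, with their loops towards the robot. The end plate is at scene (428,390), the tail at (250,402), and the cradle uprights at about (593,293) and (615,337). The tray lies between the robot and the bar. I'll turn these into positions now.

```bash
cat > h.py <<'E'
from bench import r
import cv2, numpy as np
from scipy.spatial.transform import Rotation as Ro
def ray(d,px):
    n=cv2.undistortPoints(np.array([[px]],float),np.array(d["camera_matrix"]),np.array(d["dist"]))[0,0]
    v=np.array([*n,1]); 
    if "R" in d: R=np.array(d["R"]).T; return -R@np.array(d["t"]),R@v
    T=pose(d["s"])@np.array(d["hand_eye"]); return T[:3,3],T[:3,:3]@v
def pose(s):
    T=np.eye(4);T[:3,:3]=Ro.from_rotvec(s["ee_rot"]).as_matrix();T[:3,3]=s["tool_pos"];return T
def onz(d,px,z):
    o,v=ray(d,px); return o+v*(z-o[2])/v[2]
def tri(*a):
    A=0;b=0
    for d,px in a:
        o,v=ray(d,px);v=v/np.linalg.norm(v);P=np.eye(3)-np.outer(v,v);A=A+P;b=b+P@o
    return np.linalg.solve(A,b)
def shot(n,f=None,size=(800,600),crop=None):
    s=r.sense(); d=r.snapshot(n); d["s"]=s
    if f:
        im=d["frame"][:,:,::-1]
        if crop: x,y,w,h=crop; im=im[y:y+h,x:x+w]
        cv2.imwrite(f"pics/{f}.png",cv2.resize(im,size,interpolation=cv2.INTER_CUBIC))
    return d
def proj(d,X):
    if "R" in d: R,t=np.array(d["R"]),np.array(d["t"])
    else:
        T=np.linalg.inv(pose(d["s"])@np.array(d["hand_eye"]));R,t=T[:3,:3],T[:3,3]
    return cv2.projectPoints(np.atleast_2d(X).astype(float),cv2.Rodrigues(R)[0],t,np.array(d["camera_matrix"]),np.array(d["dist"]))[0][:,0]
def go(X,yaw=None):
    "rows needed: tool-frame shift/0.03 and turn/0.12 so that tool x axis yaw = yaw"
    T=pose(r.sense()); print("shift",np.round(T[:3,:3].T@(np.array(X)-T[:3,3])/.03,2),end=" ")
    y=np.arctan2(T[1,0],T[0,0]); print("yaw",round(y,3))
    if yaw is not None:
        print("turn(share, mod pi)",np.round([-(((yaw-y+np.pi/2)%np.pi)-np.pi/2)/.12],2))
E
python3 - <<'E'
from h import *
k=.7
a,b=r.snapshot("scene"),r.snapshot("side")
P=dict(plate=((428,390),(476,257),.065),tail=((250,402),(580,370),.065),c4=((396,381),(470,289),.05),c3=((373,383),(483,305),.05),c2=((286,388),(534,366),.05),c1=((262,390),(549,386),.05),
t1=((318,318),(331,333),.02),t2=((408,306),(394,292),.02),t3=((432,352),(469,361),.02),t4=((330,373),(405,410),.02),
u1=((593,293),(255,188),.045),u2=((615,337),(319,164),.045))
for n,(p,q,z) in P.items():
    p=np.array(p)*k;q=np.array(q)*k
    print(n,np.round(tri((a,p),(b,q)),3),np.round(onz(a,p,z),3),np.round(onz(b,q,z),3))
E
```

```text
plate [ 0.635 -0.016  0.064] [ 0.635 -0.015  0.065] [ 0.634 -0.018  0.065]
tail [ 0.623 -0.307  0.076] [ 0.613 -0.308  0.065] [ 0.63  -0.302  0.065]
c4 [ 0.59  -0.061  0.048] [ 0.592 -0.061  0.05 ] [ 0.589 -0.062  0.05 ]
c3 [ 0.588 -0.101  0.048] [ 0.59  -0.101  0.05 ] [ 0.587 -0.103  0.05 ]
c2 [ 0.579 -0.25   0.052] [ 0.577 -0.25   0.05 ] [ 0.58  -0.249  0.05 ]
c1 [ 0.576 -0.291  0.05 ] [ 0.575 -0.29   0.05 ] [ 0.576 -0.292  0.05 ]
t1 [ 0.349 -0.111  0.066] [ 0.366 -0.179  0.02 ] [0.345 0.01  0.02 ]
t2 [ 0.453 -0.018  0.097] [0.358 0.009 0.02 ] [0.486 0.026 0.02 ]
t3 [ 0.525 -0.061  0.   ] [0.501 0.026 0.02 ] [ 0.511 -0.168  0.02 ]
t4 [ 0.405 -0.152 -0.092] [ 0.524 -0.171  0.02 ] [ 0.368 -0.186  0.02 ]
u1 [0.393 0.402 0.03 ] [0.408 0.394 0.045] [0.388 0.381 0.045]
u2 [0.534 0.383 0.035] [0.544 0.376 0.045] [0.529 0.372 0.045]
```

```bash
python3 -m handwheel '[[0,0,-0.5,-0.7],[0,0,-0.5,-0.7],[0,0,-0.5,-0.7],[0,0,0,0]]' 100 40; python3 -c "
from h import *
go([.55,-.17,.30],3.08)"
```

```text
t: 0.65
tool_pos: [0.1609, 0.5007, 0.2741]
ee_rot: [0.091, 3.139, 0.006]
ft_force: [-0.5, 0.3, -0.1]
finger_gap: 0.0854
gripper_force: 0.0
shift [-14.25 -21.56  -0.92] yaw 3.084
turn(share, mod pi) [0.03]
```

```bash
python3 -m handwheel '[[-0.6,-0.9,-0.08,0],[-0.6,-0.9,-0.08,0],[-0.6,-0.9,-0.08,0],[-0.6,-0.9,-0.08,0],[-0.6,-0.9,-0.08,0],[-0.6,-0.9,-0.08,0],[-0.6,-0.9,-0.08,0],[-0.6,-0.9,-0.08,0],[-0.6,-0.9,-0.08,0],[-0.6,-0.9,-0.08,0],[-0.6,-0.9,-0.08,0],[-0.6,-0.9,-0.08,0]]'; python3 -m handwheel '[[-0.6,-0.9,0,0],[-0.6,-0.9,0,0],[-0.6,-0.9,0,0],[-0.6,-0.9,0,0],[-0.6,-0.9,0,0],[-0.6,-0.9,0,0],[-0.6,-0.9,0,0],[-0.6,-0.9,0,0],[-0.6,-0.9,0,0],[-0.6,-0.9,0,0],[-0.6,-0.9,0,0],[0,0,0,0]]'; python3 -c "
from h import *
go([.55,-.17,.30],3.08); d=shot('wrist','w1')"
```

```text
t: 1.85
tool_pos: [0.3573, 0.1624, 0.3004]
ee_rot: [-0.096, -3.139, 0.0]
ft_force: [0.4, -0.4, -0.1]
finger_gap: 0.0851
gripper_force: 0.0
t: 3.05
tool_pos: [0.5382, -0.1475, 0.2989]
ee_rot: [-0.101, -3.138, 0.0]
ft_force: [-0.2, -0.5, 0.0]
finger_gap: 0.0852
gripper_force: 0.0
shift [-0.44 -0.72 -0.04] yaw 3.077
turn(share, mod pi) [-0.02]
```

View pics/w1.png

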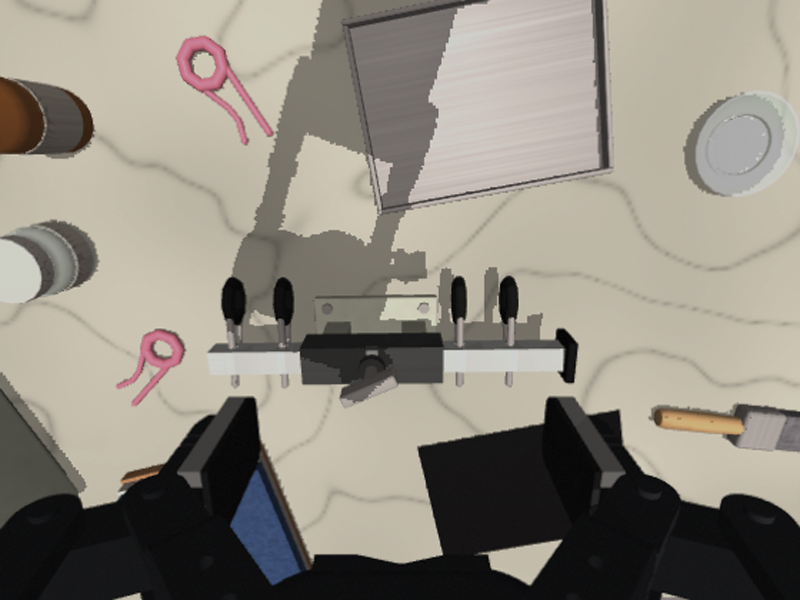

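The wrist view (800×600) shows ring centres at (234,301), (284,301), (459,299) and (509,299). The key grip runs from (342,398) to (396,378).

```bash
python3 - <<'E'
from h import *
d=shot('wrist'); k=.7
f=lambda p,z: np.round(onz(d,np.array(p)*k,z),4)
for p in [(234,301),(284,301),(459,299),(509,299)]: print("clip",f(p,.05))
a,b=f((342,398),.119),f((396,378),.119); print("key",a,b,(a+b)/2,np.arctan2(*(b-a)[1::-1]))
print("tube top corners",[f(p,.083)[:2] for p in[(302,336),(302,357),(443,334),(443,356)]])
print("plate face",f((560,355),.075),"tail top",f((209,349),.075))
for p in [(343,22),(381,213),(611,170)]: print("tray",f(p,.02))
c=f((284,301),.05); 
E
```

```text
clip [ 0.5749 -0.2863  0.05  ]
clip [ 0.5776 -0.2445  0.05  ]
clip [ 0.585  -0.0976  0.05  ]
clip [ 0.5876 -0.0557  0.05  ]
key [ 0.6344 -0.1935  0.119 ] [ 0.6206 -0.1525  0.119 ] [ 0.6275 -0.173   0.119 ] 1.8954708494667853
tube top corners [array([ 0.5973, -0.2255]), array([ 0.6152, -0.2277]), array([ 0.6026, -0.1144]), array([ 0.6214, -0.1151])]
plate face [ 0.63   -0.0193  0.075 ] tail top [ 0.6068 -0.3039  0.075 ]
tray [ 0.3679 -0.1772  0.02  ]
tray [ 0.5133 -0.1591  0.02  ]
tray [0.4901 0.0343 0.02  ]
```

```bash
python3 -c "
from h import *
go([.587,-.058,.12],3.087)"
```

```text
shift [-1.5   2.98  5.99] yaw 3.08
turn(share, mod pi) [-0.06]
```

```bash
python3 -m handwheel '[[-0.5,1,0,-0.06],[-0.5,1,0,0],[-0.5,0.98,0,0],[0,0,1,0],[0,0,1,0],[0,0,1,0],[0,0,1,0],[0,0,1,0],[0,0,1,0],[0,0,0,0]]' 33; python3 -c "
from h import *
go([.587,-.058,.12],3.087); d=shot('wrist','w2')"
```

```text
t: 4.15
tool_pos: [0.5838, -0.0558, 0.1172]
ee_rot: [-0.081, -3.132, -0.003]
ft_force: [0.3, 0.4, 0.1]
finger_gap: 0.028
gripper_force: 0.0
shift [-0.11 -0.07 -0.09] yaw 3.09
turn(share, mod pi) [0.03]
```

View pics/w2.png

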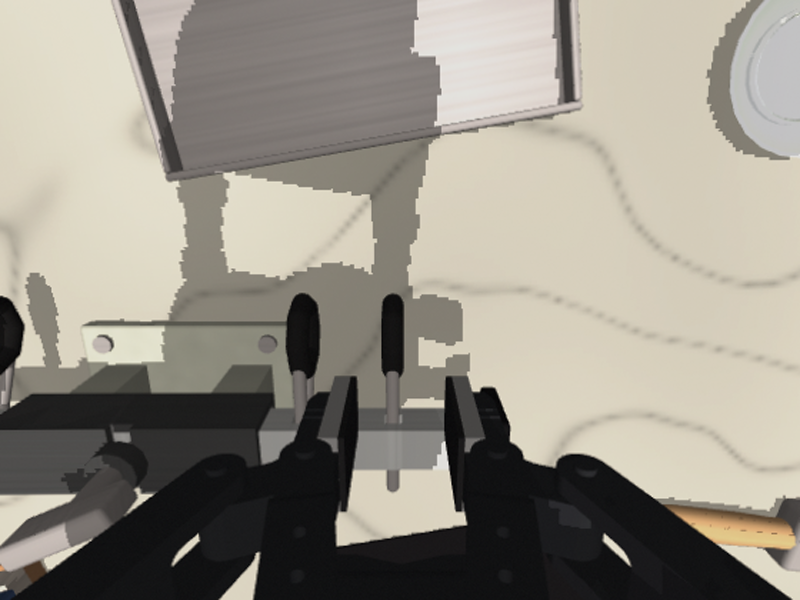

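```bash
python3 - <<'E'
from h import *
d=shot('wrist'); k=.7
for p in [(392,336),(303,336)]: print(np.round(onz(d,np.array(p)*k,.05),4))
go([*onz(d,np.array([392,336])*k,.05)[:2],.054],3.087)
for p in [(168,178),(580,105)]: print("tray",onz(d,np.array(p)*k,.02))
E
```

```text
[ 0.5918 -0.059   0.05  ]
[ 0.5897 -0.1007  0.05  ]
shift [-0.17 -0.07  2.26] yaw 3.09
turn(share, mod pi) [0.03]
tray [ 0.51646122 -0.16341564  0.02      ]
tray [0.49356399 0.03311731 0.02      ]
```

```bash
python3 -m handwheel '[[-0.12,-0.08,0.5,0],[0,0,0.6,0],[0,0,0.6,0],[0,0,0.4,0],[0,0,0,0]]'; python3 -m handwheel '[[0,0,0,0],[0,0,0,0],[0,0,0,0],[0,0,0,0],[0,0,0,0]]' 0 70;  python3 -m handwheel '[[0.15,0,0,0],[0.2,0,0,0],[0.2,0,0,0],[0.2,0,0,0],[0.2,0,0,0],[0.2,0,0,0],[0.2,0,0,0],[0.2,0,0,0],[0,0,0,0]]'
```

```text
t: 4.75
tool_pos: [0.59, -0.06, 0.0569]
ee_rot: [-0.081, -3.139, -0.001]
ft_force: [-0.4, 0.8, -0.4]
finger_gap: 0.028
gripper_force: 0.0
t: 5.25
tool_pos: [0.5911, -0.0602, 0.0588]
ee_rot: [0.081, 3.139, -0.0]
ft_force: [0.8, -0.2, 1.3]
finger_gap: 0.0048
gripper_force: 68.7
t: 6.15
tool_pos: [0.5432, -0.0576, 0.058]
ee_rot: [-0.081, -3.14, -0.0]
ft_force: [0.8, 0.4, -0.7]
finger_gap: 0.0049
gripper_force: 68.8
```

```bash
python3 -c "
from h import *
d=shot('wrist','w3',(400,300))
e=shot('side','s3',(400,300),(280,150,200,150))
import cv2
cv2.imwrite('pics/c3.png',np.hstack([cv2.imread('pics/w3.png'),cv2.imread('pics/s3.png')]))"
```

```text
(no output)
```

View pics/c3.png

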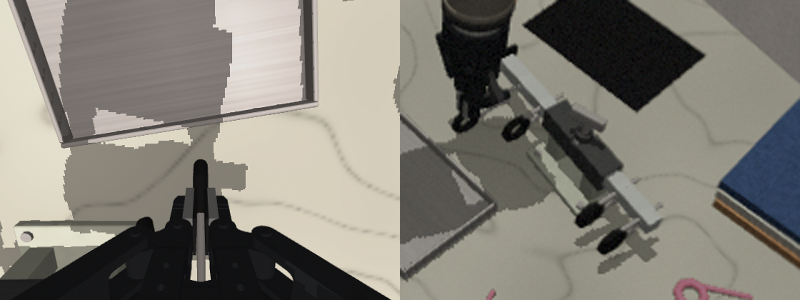

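```bash
python3 -m handwheel '[[0.3,0,-0.5,0],[0.3,0,-0.5,0],[0,0,-0.5,0],[0,0,0,0]]'; python3 -c "
from h import *
go([.402,-.010,.085],3.087)"
```

```text
t: 6.65
tool_pos: [0.5276, -0.0571, 0.105]
ee_rot: [0.081, 3.136, -0.001]
ft_force: [0.3, -0.3, -0.8]
finger_gap: 0.0052
gripper_force: 68.8
shift [4.27 1.35 0.65] yaw 3.09
turn(share, mod pi) [0.03]
```

```bash
python3 -m handwheel '[[0.8,0.27,0,0],[0.9,0.27,0,0],[0.9,0.27,0,0],[0.9,0.27,0,0],[0.77,0.27,0,0],[0,0,0.8,0],[0,0,0.7,0],[0,0,0.5,0],[0,0,0.2,0],[0,0,0,0]]'; python3 -c "
from h import *
go([.402,-.010,.037],3.087)
d=shot('wrist','w4',(400,300))
e=shot('side','s4',(400,300),(200,170,200,150))
import cv2
cv2.imwrite('pics/c4.png',np.hstack([cv2.imread('pics/w4.png'),cv2.imread('pics/s4.png')]))"
```

```text
t: 7.65
tool_pos: [0.4007, -0.0098, 0.037]
ee_rot: [0.081, 3.141, 0.0]
ft_force: [-0.6, 1.0, 6.6]
finger_gap: 0.0046
gripper_force: 69.7
shift [-0.04 -0.01  0.  ] yaw 3.09
turn(share, mod pi) [0.03]
```

View pics/c4.png

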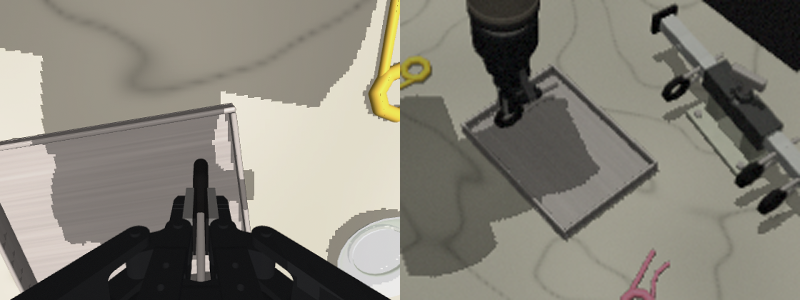

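```bash
python3 -m handwheel '[[0,0,0,0],[0,0,0,0],[0,0,0,0],[0,0,-0.5,0],[0,0,-1,0],[0,0,-1,0],[0,0,-1,0],[0,0,0,0]]' 33; python3 -c "
from h import *
go([.58,-.1005,.14],3.087)
d=shot('side','s5',(800,600),(200,150,210,158))"
```

```text
t: 8.55
tool_pos: [0.4026, -0.0102, 0.1453]
ee_rot: [0.081, 3.133, -0.002]
ft_force: [0.2, -0.5, -0.2]
finger_gap: 0.0283
gripper_force: 0.0
shift [-6.06 -2.7   0.22] yaw 3.09
turn(share, mod pi) [0.03]
```

View pics/s5.png

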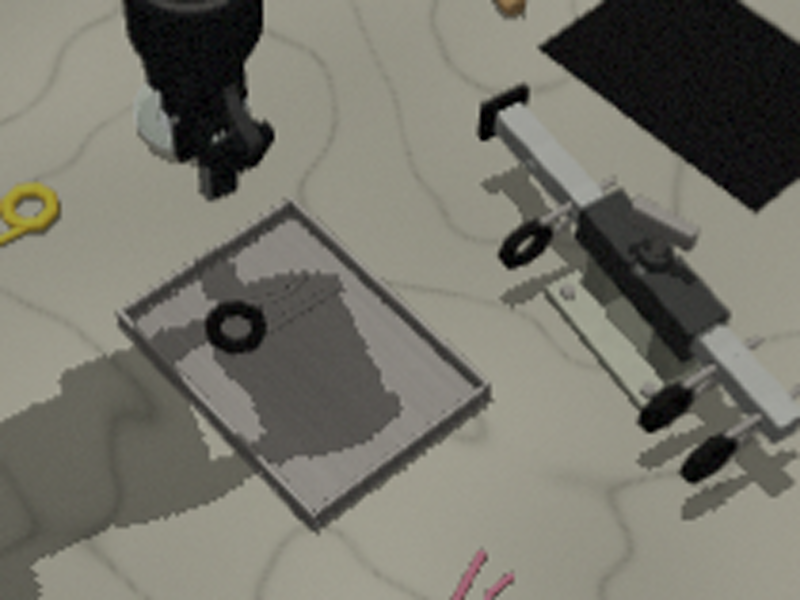

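```bash
python3 -m handwheel '[[-0.7,-0.2,0,0],[-1,-0.45,0,0],[-1,-0.5,0,0],[-1,-0.5,0,0],[-1,-0.5,0,0],[-0.8,-0.4,0,0],[-0.55,-0.15,0,0],[0,0,0.5,0],[0,0,0.8,0],[0,0,0,0]]'; python3 -c "
from h import *
go([.582,-.101,.055],3.087)
d=shot('wrist','w6',(400,300))"
```

```text
t: 9.6
tool_pos: [0.5747, -0.0992, 0.0985]
ee_rot: [-0.081, -3.132, -0.004]
ft_force: [-0.2, 0.2, 0.8]
finger_gap: 0.0282
gripper_force: 0.0
shift [-0.26 -0.05  1.45] yaw 3.09
turn(share, mod pi) [0.02]
```

View pics/w6.png

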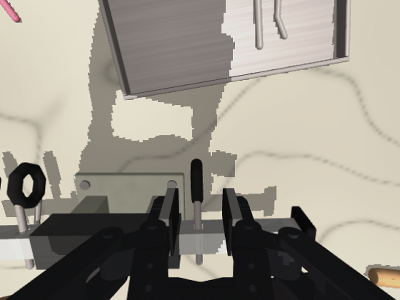

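Clip3 stands between the open fingers at about (197,180) of 400×300, so I'll descend, grip and pull.

```bash
python3 -m handwheel '[[-0.13,-0.1,0.5,0],[-0.1,0,0.5,0],[0,0,0.4,0],[0,0,0,0],[0,0,0,0]]'; python3 -m handwheel '[[0,0,0,0],[0,0,0,0],[0,0,0,0],[0,0,0,0],[0,0,0,0]]' 0 70;  python3 -m handwheel '[[0.15,0,0,0],[0.2,0,0,0],[0.2,0,0,0],[0.2,0,0,0],[0.2,0,0,0],[0.2,0,0,0],[0.2,0,0,0],[0.2,0,0,0],[0.1,0,0,0],[0,0,0,0]]'; python3 -m handwheel '[[0.3,0,-0.5,0],[0.3,0,-0.5,0],[0,0,-0.5,0],[0,0,0,0]]'; python3 -c "
from h import *
go([.400,-.054,.10],3.087)"
```

```text
t: 10.15
tool_pos: [0.584, -0.1033, 0.0607]
ee_rot: [-0.081, -3.14, -0.0]
ft_force: [-0.1, 0.1, -0.0]
finger_gap: 0.0281
gripper_force: 0.0
t: 10.65
tool_pos: [0.5843, -0.1034, 0.0614]
ee_rot: [0.081, 3.14, -0.0]
ft_force: [0.7, 0.5, 0.9]
finger_gap: 0.0002
gripper_force: 0.2
t: 11.65
tool_pos: [0.5343, -0.1008, 0.0612]
ee_rot: [-0.081, -3.14, -0.0]
ft_force: [-0.1, 0.4, -0.2]
finger_gap: -0.0004
gripper_force: 0.0
t: 12.05
tool_pos: [0.5181, -0.1003, 0.108]
ee_rot: [0.081, 3.136, -0.002]
ft_force: [0.2, -0.0, 0.0]
finger_gap: -0.0001
gripper_force: 0.0
shift [4.01 1.34 0.25] yaw 3.09
turn(share, mod pi) [0.02]
```

```bash
python3 -m handwheel '[[0,0,-0.8,0],[0,0,-0.8,0],[0,0,-0.8,0],[0,0,0,0]]' 33; python3 -c "
from h import *
d=shot('wrist','w7',(400,300))
e=shot('side','s7',(400,300),(300,140,133,100))
f=shot('scene','q7',(400,300),(160,230,160,120))
g=shot('side','p7',(400,300),(200,150,210,158))
import cv2
I=lambda n:cv2.imread(f'pics/{n}.png')
cv2.imwrite('pics/c7.png',np.vstack([np.hstack([I('w7'),I('s7')]),np.hstack([I('q7'),I('p7')])]))"
```

```text
t: 12.45
tool_pos: [0.5186, -0.1004, 0.1804]
ee_rot: [0.081, 3.135, -0.003]
ft_force: [-0.3, -0.1, -0.7]
finger_gap: 0.0279
gripper_force: 0.0
```

View pics/c7.png

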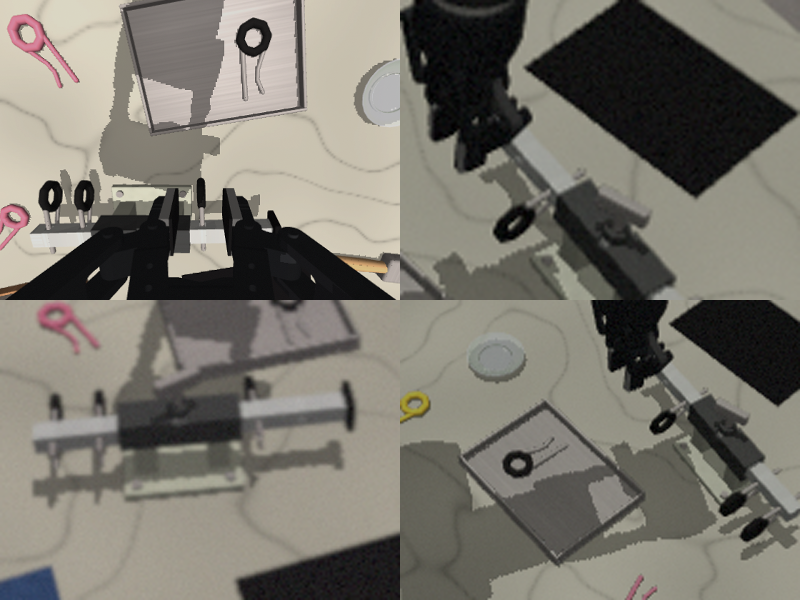

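```bash
python3 - <<'E'
from h import *
w,s,q=shot('wrist'),shot('side'),shot('scene')
pw=(201*1.4,193*1.4);ps=(300+115/3,140+222/3);pq=(260,266)
print(tri((w,pw),(s,ps)),tri((w,pw),(s,ps),(q,pq)))
for d,p in((w,pw),(s,ps),(q,pq)): print(onz(d,p,.05))
d=w
for X in([.582,-.1015,.05],[.561,-.1,.05],[.603,-.1,.05]): print(X,proj(w,X)/1.4,proj(s,X),proj(q,X))
print("tcp proj",proj(w,w["s"]["tool_pos"])/1.4)
print(w["s"]["tool_pos"])
# crop to check with big zoom
g=lambda im,x,y,a,b:cv2.resize(im[y:y+b,x:x+a,::-1],(400,400),interpolation=cv2.INTER_CUBIC)
cv2.imwrite("pics/c8.png",np.hstack([g(w["frame"],240,220,120,120),g(s["frame"],310,185,60,60)]))
E
```

```text
[ 0.58712504 -0.10057897  0.0407053 ] [ 0.58262306 -0.10255174  0.0488563 ]
[ 0.57831454 -0.10022681  0.05      ]
[ 0.58615369 -0.10485236  0.05      ]
[ 0.58222936 -0.10274372  0.05      ]
[0.582, -0.1015, 0.05] [[200.11714761 195.73678999]] [[336.18709333 213.83474838]] [[260.48078935 265.873528  ]]
[0.561, -0.1, 0.05] [[200.47533091 180.08762614]] [[329.07022696 217.16658105]] [[259.7920599  259.81798322]]
[0.603, -0.1, 0.05] [[202.15408413 210.64114436]] [[342.49308096 209.74068838]] [[262.40305244 271.96992213]]
tcp proj [[197.94446527 197.67010331]]
[ 0.516085   -0.09963493  0.17656748]
```

View pics/c8.png

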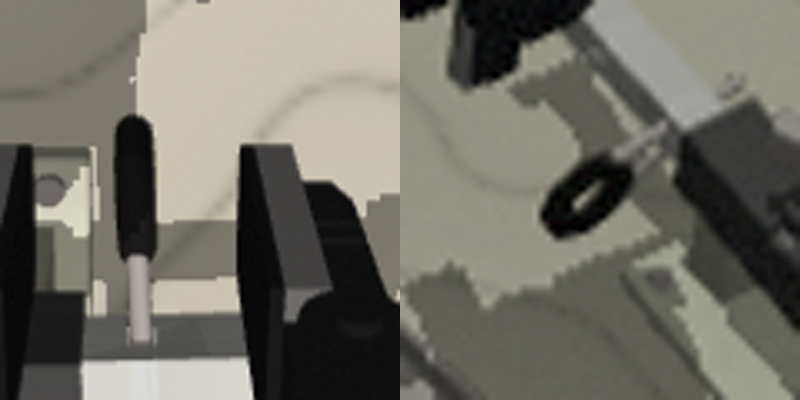

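Clip3 is still in its hole, with the ring at about (.582,-.102,.049), and the grip closed empty. I'll retry lower and watch the closing.

```bash
python3 -m handwheel '[[-1,0,0,0],[-1,0,0,0],[-0.1,0,0.5,0],[0,0,0.6,0],[0,0,0.6,0],[0,0,0.6,0],[0,0,0,0]]' 33; python3 -c "
from h import *
go([.580,-.1025,.047],3.087)"
```

```text
t: 13.5
tool_pos: [0.5778, -0.1025, 0.1059]
ee_rot: [-0.081, -3.135, -0.003]
ft_force: [-0.7, -0.2, 0.1]
finger_gap: 0.0282
gripper_force: 0.0
shift [-0.09  0.    1.96] yaw 3.09
turn(share, mod pi) [0.03]
```

```bash
python3 -m handwheel '[[-0.05,0,0.5,0],[0,0,0.6,0],[0,0,0.6,0],[0,0,0.25,0],[0,0,0,0],[0,0,0,0]]'; python3 -m handwheel '[[0,0,0,0]]' 20 70; python3 -m handwheel '[[0,0,0,0]]' 14; python3 -m handwheel '[[0,0,0,0],[0,0,0,0]]' 7;python3 -m handwheel '[[0,0,0,0],[0,0,0,0],[0,0,0,0]]' 0
```

```text
t: 14.1
tool_pos: [0.5817, -0.1034, 0.0515]
ee_rot: [0.081, 3.139, -0.0]
ft_force: [0.3, -0.0, -0.2]
finger_gap: 0.0282
gripper_force: 0.0
t: 14.2
tool_pos: [0.5819, -0.1034, 0.0517]
ee_rot: [0.081, 3.139, -0.001]
ft_force: [-0.1, -0.1, 0.6]
finger_gap: 0.0176
gripper_force: 0.0
t: 14.3
tool_pos: [0.5817, -0.1033, 0.0515]
ee_rot: [0.081, 3.139, -0.001]
ft_force: [0.0, 0.2, 0.2]
finger_gap: 0.0121
gripper_force: 0.0
t: 14.5
tool_pos: [0.5816, -0.1032, 0.0512]
ee_rot: [0.081, 3.139, -0.0]
ft_force: [0.1, 0.3, 2.9]
finger_gap: 0.0073
gripper_force: 61.1
t: 14.8
tool_pos: [0.5816, -0.1032, 0.051]
ee_rot: [0.081, 3.139, -0.0]
ft_force: [0.9, 1.6, 3.7]
finger_gap: 0.0069
gripper_force: 68.9
```

```bash
python3 -m handwheel '[[0.15,0,0,0],[0.2,0,0,0],[0.2,0,0,0],[0.2,0,0,0],[0.2,0,0,0],[0.2,0,0,0],[0.2,0,0,0],[0.2,0,0,0],[0.1,0,0,0],[0,0,0,0]]'; python3 -m handwheel '[[0.3,0,-0.5,0],[0.3,0,-0.5,0],[0,0,-0.5,0],[0,0,0,0]]'; python3 -c "
from h import *
go([.395,-.054,.08],3.087)"
```

```text
t: 15.8
tool_pos: [0.5313, -0.1006, 0.0506]
ee_rot: [-0.081, -3.14, -0.0]
ft_force: [0.2, 0.4, -1.2]
finger_gap: 0.0065
gripper_force: 68.6
t: 16.2
tool_pos: [0.5151, -0.1002, 0.0974]
ee_rot: [0.081, 3.136, -0.002]
ft_force: [0.6, 0.2, 0.4]
finger_gap: 0.0072
gripper_force: 68.6
shift [4.08 1.33 0.56] yaw 3.09
turn(share, mod pi) [0.03]
```

```bash
python3 -m handwheel '[[0.8,0.27,0,0],[0.9,0.27,0,0],[0.9,0.27,0,0],[0.9,0.27,0,0],[0.58,0.25,0,0],[0,0,0.8,0],[0,0,0.7,0],[0,0,0.4,0],[0,0,0.15,0],[0,0,0.1,0],[0,0,0,0]]'
```

```text
t: 17.3
tool_pos: [0.3936, -0.0535, 0.0309]
ee_rot: [-0.081, -3.14, -0.0]
ft_force: [-0.3, 0.4, 1.0]
finger_gap: 0.0067
gripper_force: 68.6
```

```bash
python3 -m handwheel '[[0,0,0,0],[0,0,0,0],[0,0,0,0],[0,0,-0.5,0],[0,0,-1,0],[0,0,-1,0],[0,0,-1,0],[0,0,0,0]]' 33; python3 -c "
from h import *
go([.572,-.247,.13],3.087)"
```

```text
t: 18.1
tool_pos: [0.3958, -0.0542, 0.1395]
ee_rot: [0.081, 3.133, -0.004]
ft_force: [-0.0, -0.5, -0.2]
finger_gap: 0.0284
gripper_force: 0.0
shift [-6.19 -6.11  0.38] yaw 3.09
turn(share, mod pi) [0.03]
```

```bash
python3 -m handwheel '[[-0.7,-0.7,0,0],[-0.9,-0.9,0,0],[-0.9,-0.9,0,0],[-0.9,-0.9,0,0],[-0.9,-0.9,0,0],[-0.9,-0.9,0,0],[-0.7,-0.7,0,0],[-0.29,-0.21,0,0],[0,0,0,0]]'; python3 - <<'E'
from h import *
s=shot('side');k=.7
print("bottle",onz(s,np.array([525,520])*k,0),"jar",onz(s,np.array([597,495])*k,0))
d=shot('wrist','w9',(400,300))
e=shot('side','s9',(400,300),(200,150,210,158))
I=lambda n:cv2.imread(f'pics/{n}.png')
cv2.imwrite('pics/c9.png',np.hstack([I('w9'),I('s9')]))
go([.578,-.247,.05],3.087)
E
```

```text
t: 19.0
tool_pos: [0.5699, -0.2471, 0.1346]
ee_rot: [-0.083, -3.14, -0.001]
ft_force: [-0.3, 0.6, 0.1]
finger_gap: 0.0281
gripper_force: 0.0
bottle [ 0.42041839 -0.43230451  0.        ] jar [ 0.53780621 -0.46362087  0.        ]
shift [-0.31 -0.04  2.85] yaw 3.09
turn(share, mod pi) [0.03]
```

View pics/c9.png

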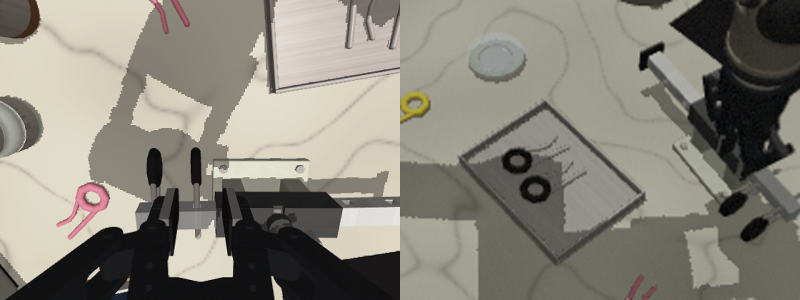

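Two rings lie in the tray. Clip2 is at wrist (195,166) and clip1 at (154,167) of 400×300.

```bash
python3 - <<'E'
from h import *
d=shot('wrist')
for p in((195.5,166),(154,167)): print(onz(d,np.array(p)*1.4,.05))
go([.574,-.2475,.049],3.087)
E
python3 -m handwheel '[[-0.1,-0.05,0.5,0],[-0.1,0,0.7,0],[0,0,0.7,0],[0,0,0.6,0],[0,0,0.3,0],[0,0,0,0],[0,0,0,0]]' 33; python3 -m handwheel '[[0,0,0,0],[0,0,0,0],[0,0,0,0],[0,0,0,0],[0,0,0,0]]' 0 70
```

```text
[ 0.57940828 -0.24907254  0.05      ]
[ 0.57835926 -0.2908461   0.05      ]
shift [-0.18 -0.07  2.89] yaw 3.091
turn(share, mod pi) [0.03]
t: 19.9
tool_pos: [0.5757, -0.248, 0.0524]
ee_rot: [0.081, 3.14, -0.0]
ft_force: [1.1, 0.3, 0.4]
finger_gap: 0.0284
gripper_force: 0.0
t: 20.4
tool_pos: [0.576, -0.2483, 0.0527]
ee_rot: [0.081, 3.139, -0.001]
ft_force: [0.8, 0.3, 2.3]
finger_gap: 0.0067
gripper_force: 68.5
```

```bash
python3 -m handwheel '[[0.15,0,0,0],[0.2,0,0,0],[0.2,0,0,0],[0.2,0,0,0],[0.2,0,0,0],[0.2,0,0,0],[0.2,0,0,0],[0.2,0,0,0],[0.1,0,0,0],[0,0,0,0]]'; python3 -m handwheel '[[0.3,0,-0.5,0],[0.3,0,-0.5,0],[0,0,-0.5,0],[0,0,0,0]]'; python3 -c "
from h import *
go([.398,-.100,.08],3.087)"
```

```text
t: 21.4
tool_pos: [0.5256, -0.2454, 0.0521]
ee_rot: [-0.081, -3.14, -0.0]
ft_force: [0.2, 0.5, 0.1]
finger_gap: 0.0068
gripper_force: 68.6
t: 21.8
tool_pos: [0.5093, -0.2453, 0.0991]
ee_rot: [0.081, 3.137, -0.004]
ft_force: [-0.1, 0.8, -1.2]
finger_gap: 0.0067
gripper_force: 68.6
shift [3.96 4.65 0.61] yaw 3.09
turn(share, mod pi) [0.02]
```

```bash
python3 -c "
from h import *
s=shot('side')
for p in((261.4,234),(270.9,248.7)): print(onz(s,p,.01))
for p in((144,101),(62,160),(158,262),(243,198)): print('tray',onz(s,(200+p[0]*.525,150+p[1]*.527),.02))"
```

```text
[ 0.40822985 -0.02669086  0.01      ]
[ 0.40428503 -0.07656207  0.01      ]
tray [0.48735663 0.02906801 0.02      ]
tray [0.34452718 0.00589842 0.02      ]
tray [ 0.36533032 -0.18797615  0.02      ]
tray [ 0.50622767 -0.17111935  0.02      ]
```

```bash
python3 -m handwheel '[[0.6,0.7,0,0],[0.8,0.8,0,0],[0.8,0.8,0,0],[0.8,0.8,0,0],[0.8,0.7,0,0],[0.06,0,0,0],[0,0,0.8,0],[0,0,0.7,0],[0,0,0.4,0],[0,0,0.25,0],[0,0,0.1,0],[0,0,0,0]]'
```

```text
t: 23.05
tool_pos: [0.3988, -0.1249, 0.0308]
ee_rot: [0.081, 3.14, -0.0]
ft_force: [-5.8, 3.7, 24.6]
finger_gap: 0.0067
gripper_force: 71.7
```

```bash
python3 -m handwheel '[[0,0,-0.1,0],[0,0,0,0],[0,0,0,0],[0,0,-0.5,0],[0,0,-1,0],[0,0,-1,0],[0,0,-1,0],[0,0,0,0]]' 25; python3 - <<'E'
from h import *
d=shot('wrist','w10',(400,300))
e=shot('side','s10',(400,300),(200,150,210,158))
I=lambda n:cv2.imread(f'pics/{n}.png')
cv2.imwrite('pics/c10.png',np.hstack([I('w10'),I('s10')]))
go([.572,-.290,.13],3.087)
E
```

```text
t: 23.85
tool_pos: [0.4004, -0.1258, 0.1406]
ee_rot: [0.081, 3.134, -0.005]
ft_force: [0.3, 0.3, -0.6]
finger_gap: 0.0215
gripper_force: 0.0
shift [-6.06 -5.2   0.26] yaw 3.09
turn(share, mod pi) [0.02]
```

View pics/c10.png

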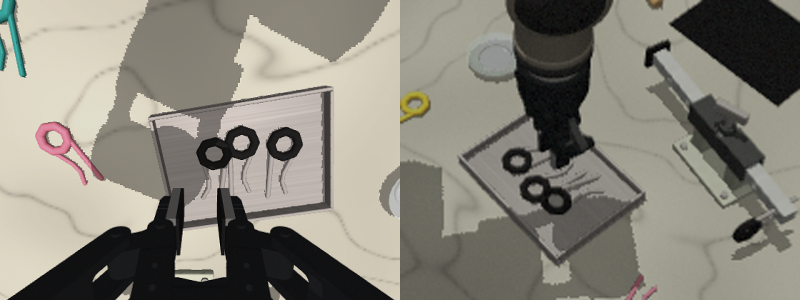

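Three rings lie in the tray. Next is clip1, 42 mm along the bar from clip2.

```bash
python3 -m handwheel '[[-0.7,-0.6,0,0],[-0.95,-0.85,0,0],[-0.95,-0.85,0,0],[-0.95,-0.85,0,0],[-0.95,-0.85,0,0],[-0.8,-0.6,0,0],[-0.6,-0.5,0,0],[-0.15,-0.1,0,0],[0,0,0,0]]' 33; python3 -c "
from h import *
go([.5735,-.290,.050],3.087)"
```

```text
t: 24.85
tool_pos: [0.5709, -0.2895, 0.1354]
ee_rot: [-0.081, -3.138, -0.003]
ft_force: [-0.4, 0.3, -0.6]
finger_gap: 0.028
gripper_force: 0.0
shift [-0.1  -0.02  2.85] yaw 3.09
turn(share, mod pi) [0.02]
```

```bash
python3 -m handwheel '[[-0.08,-0.02,0.5,0],[0,0,0.7,0],[0,0,0.7,0],[0,0,0.6,0],[0,0,0.35,0],[0,0,0,0],[0,0,0,0]]' 33; python3 -m handwheel '[[0,0,0,0],[0,0,0,0],[0,0,0,0],[0,0,0,0],[0,0,0,0]]' 0 70;python3 -m handwheel '[[0.15,0,0,0],[0.2,0,0,0],[0.2,0,0,0],[0.2,0,0,0],[0.2,0,0,0],[0.2,0,0,0],[0.2,0,0,0],[0.2,0,0,0],[0.1,0,0,0],[0,0,0,0]]'; python3 -m handwheel '[[0.3,0,-0.5,0],[0.3,0,-0.5,0],[0,0,-0.5,0],[0,0,0,0]]'; python3 -c "
from h import *
go([.402,-.145,.08],3.087)"
```

```text
t: 25.55
tool_pos: [0.5739, -0.2903, 0.0524]
ee_rot: [0.081, 3.14, -0.0]
ft_force: [0.4, 0.3, 0.7]
finger_gap: 0.0281
gripper_force: 0.0
t: 26.05
tool_pos: [0.5744, -0.2908, 0.0528]
ee_rot: [0.081, 3.139, -0.001]
ft_force: [1.7, -0.2, 3.0]
finger_gap: 0.0071
gripper_force: 68.7
t: 27.05
tool_pos: [0.524, -0.288, 0.0521]
ee_rot: [-0.082, -3.14, -0.0]
ft_force: [-0.2, 0.6, 0.6]
finger_gap: 0.0068
gripper_force: 68.7
t: 27.45
tool_pos: [0.5076, -0.288, 0.0992]
ee_rot: [0.081, 3.137, -0.004]
ft_force: [0.9, 0.2, 0.2]
finger_gap: 0.0068
gripper_force: 68.7
shift [3.77 4.58 0.61] yaw 3.09
turn(share, mod pi) [0.02]
```

```bash
python3 -m handwheel '[[0.6,0.7,0,0],[0.8,0.8,0,0],[0.8,0.85,0,0],[0.8,0.85,0,0],[0.7,0.8,0,0],[0.1,0.58,0,0],[0,0,0.8,0],[0,0,0.7,0],[0,0,0.35,0],[0,0,0.15,0],[0,0,0.1,0],[0,0,0,0]]'
```

```text
t: 28.65
tool_pos: [0.3999, -0.1442, 0.0341]
ee_rot: [0.081, 3.14, -0.0]
ft_force: [0.1, -0.3, -0.8]
finger_gap: 0.0067
gripper_force: 68.7
```

```bash
python3 -m handwheel '[[0,0,0.1,0],[0,0,0,0],[0,0,0,0],[0,0,-0.5,0],[0,0,-1,0],[0,0,-1,0],[0,0,-1,0],[0,0,-1,0],[0,0,0,0]]' 25; python3 - <<'E'
from h import *
d=shot('wrist')
T=np.array([[.366,-.18,.02],[.512,-.165,.02],[.490,.032,.02],[.352,.010,.02]])
poly=proj(d,T).astype(np.int32); m=np.zeros((420,560),np.uint8); cv2.fillPoly(m,[poly],255)
g=d["frame"].max(2); b=((g<45)&(m>0)).astype(np.uint8)
n,l,st,c=cv2.connectedComponentsWithStats(b)
print(poly.tolist())
for i in range(1,n):
    if st[i,4]>60: print(st[i],c[i].round(),onz(d,c[i],.012).round(3))
go([.6275,-.175,.20],1.9)
E
```

```text
t: 29.55
tool_pos: [0.4017, -0.1451, 0.1698]
ee_rot: [0.081, 3.133, -0.006]
ft_force: [0.8, 0.9, -0.5]
finger_gap: 0.0215
gripper_force: 0.0
[[236, 154], [264, 302], [469, 273], [463, 126]]
[ 297  167   81   56 2051] [337. 195.] [ 0.408 -0.093  0.012]
[ 386  168   47   44 1101] [409. 189.] [ 0.406 -0.028  0.012]
[ 243  174   39   44 1018] [262. 195.] [ 0.405 -0.161  0.012]
[304 264  10  33 239] [308. 282.] [ 0.497 -0.122  0.012]
[323 275  18  19 243] [331. 284.] [ 0.5   -0.099  0.012]
shift [-7.61 -0.63 -1.03] yaw 3.09
turn(share, mod pi) [9.92]
```

```bash
python3 -c "
from h import *
print(r.sense()['joint_positions'], r.sense()['tool_pos'])
go([.6275,-.175,.20],1.9)"; python3 -m handwheel '[[-0.8,-0.1,0,0],[-0.9,-0.1,0,0],[-0.9,-0.1,0,0],[-0.9,-0.1,0,0],[-0.9,-0.1,-0.1,0],[-0.9,-0.1,-0.3,0],[-0.9,-0.1,-0.3,0],[-0.8,0,-0.3,0],[-0.5,0,0,0],[0,0,0,0]]' 60; python3 -c "
from h import *
print(r.sense()['joint_positions'])
d=shot('wrist','w11')
go([.6275,-.175,.20],1.9)"
```

```text
[-5.26578008e-01  2.24512911e-01  1.87287469e+00  1.18781603e-04
  1.03929820e+00 -2.04589613e+00] [ 0.40070179 -0.14453062  0.16791621]
shift [-7.61 -0.63 -1.03] yaw 3.09
turn(share, mod pi) [9.92]
t: 30.6
tool_pos: [0.6241, -0.1763, 0.194]
ee_rot: [-0.08, -3.139, -0.001]
ft_force: [-0.2, 0.4, -0.5]
finger_gap: 0.051
gripper_force: 0.0
[-3.93566763e-01  5.97708554e-01  1.19751359e+00  2.45647522e-04
  1.34815082e+00 -1.91342609e+00]
shift [-0.15  0.05 -0.2 ] yaw 3.09
turn(share, mod pi) [9.92]
```

View pics/w11.png

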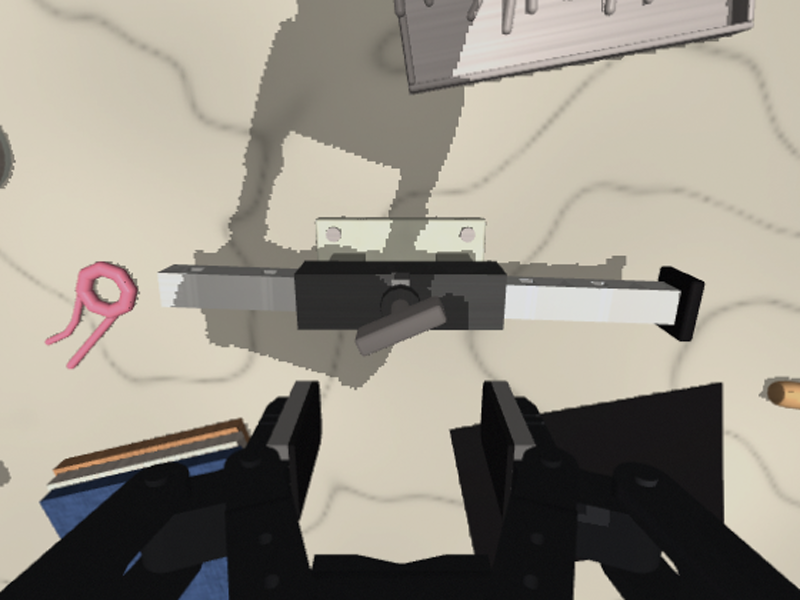

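```bash
python3 -c "
from h import *
d=shot('wrist')
f=lambda p,z:onz(d,np.array(p)*.7,z)
print(f((401,328),.122)); a,b=f((359,345),.122),f((443,314),.122); print(np.arctan2(*(b-a)[1::-1]),np.linalg.norm(b-a))"
python3 -m handwheel '[[0,0,0,1],[0,0,0,1],[0,0,0,1],[0,0,0,1],[0,0,0,1],[0,0,0,1],[0,0,0,1],[0,0,0,1],[0,0,0,1],[0,0,0,1],[0,0,0,1],[0,0,0,1]]' 
python3 -m handwheel '[[0,0,0,1],[0,0,0,1],[0,0,0,1],[0,0,0,1],[0,0,0,1],[0,0,0,1],[0,0,0,1],[0,0,0,1],[0,0,0,1],[0,0,0,1],[0,0,0,1],[0,0,0,1]]' 
python3 -m handwheel '[[0,0,0,1],[0,0,0,1],[0,0,0,1],[0,0,0,1],[0,0,0,1],[0,0,0,1],[0,0,0,1],[0,0,0,1],[0,0,0,1],[0,0,0,1],[0,0,0,1],[0,0,0,0]]' 
python3 -c "
from h import *
go([.6275,-.175,.121],1.9)
print(r.sense()['joint_positions'])"
```

```text
[ 0.62648484 -0.17457638  0.122     ]
1.8960045022687912 0.04268823217033161
t: 31.9
tool_pos: [0.622, -0.1765, 0.1956]
ee_rot: [-2.137, -2.301, 0.001]
ft_force: [0.7, -0.5, -0.4]
finger_gap: 0.0511
gripper_force: 0.0
t: 33.1
tool_pos: [0.622, -0.1765, 0.1956]
ee_rot: [-3.124, -0.321, 0.002]
ft_force: [-0.6, 0.4, -0.3]
finger_gap: 0.0514
gripper_force: 0.0
t: 34.3
tool_pos: [0.6222, -0.1765, 0.1956]
ee_rot: [2.669, -1.657, -0.002]
ft_force: [-0.7, -0.4, 0.2]
finger_gap: 0.0511
gripper_force: 0.0
shift [ 0.04 -0.18  2.49] yaw -1.111
turn(share, mod pi) [1.08]
[-3.94823288e-01  5.92881030e-01  1.20169569e+00 -1.66642116e-05
  1.34852148e+00  2.28737394e+00]
```

```bash
python3 -m handwheel '[[0.04,-0.17,0,0],[0,0,0.5,1],[0,0,0.7,0.08],[0,0,0.7,0],[0,0,0.5,0],[0,0,0.1,0],[0,0,0,0],[0,0,0,0]]' 50 60; python3 -m handwheel '[[0,0,0,0],[0,0,0,0],[0,0,0,0],[0,0,0,0],[0,0,0,0],[0,0,0,0]]' 0 60; python3 -c "
from h import *
go([.627,-.175,.121],1.9);print(r.sense()['torque'])"
```

```text
t: 35.1
tool_pos: [0.629, -0.1755, 0.1221]
ee_rot: [-2.558, 1.823, -0.003]
ft_force: [0.7, -0.5, 0.2]
finger_gap: 0.0431
gripper_force: 0.0
t: 35.7
tool_pos: [0.6273, -0.1759, 0.1221]
ee_rot: [2.556, -1.824, -0.002]
ft_force: [-5.5, -1.6, 4.6]
finger_gap: 0.0061
gripper_force: 58.8
shift [-0.03  0.    0.04] yaw -1.239
turn(share, mod pi) [0.02]
[-0.2882663   1.04557617  0.05998753]
```

```bash
python3 -m handwheel '[[0,0,0,-0.5],[0,0,0,-0.8],[0,0,0,-0.8],[0,0,0,-0.8],[0,0,0,-0.8],[0,0,0,-0.8],[0,0,0,-0.8],[0,0,0,-0.8],[0,0,0,-0.8],[0,0,0,0]]'; python3 -c "
from h import *
go([.627,-.175,.121]);print(r.sense()['torque'])"
python3 -m handwheel '[[0,0,0,-0.8],[0,0,0,-0.8],[0,0,0,-0.8],[0,0,0,-0.8],[0,0,0,-0.8],[0,0,0,-0.8],[0,0,0,-0.8],[0,0,0,-0.8],[0,0,0,-0.8],[0,0,0,-0.8],[0,0,0,-0.8],[0,0,0,0]]'; python3 -c "
from h import *
go([.627,-.175,.121]);print(r.sense()['torque'])"
```

```text
t: 36.7
tool_pos: [0.6269, -0.1764, 0.1221]
ee_rot: [3.074, -0.638, -0.004]
ft_force: [-7.1, -1.7, 5.7]
finger_gap: 0.0065
gripper_force: 59.1
shift [-0.01 -0.04  0.04] yaw -0.409
[-0.47429104  1.35331484  0.00158037]
t: 37.9
tool_pos: [0.627, -0.1772, 0.1221]
ee_rot: [2.977, 0.998, -0.005]
ft_force: [-6.7, -5.8, 5.3]
finger_gap: 0.0066
gripper_force: 59.0
shift [ 0.05 -0.06  0.04] yaw 0.647
[-0.88373364  1.23865885 -0.01233726]
```

```bash
python3 -m handwheel '[[0,0,0,-0.8],[0,0,0,-0.8],[0,0,0,-0.8],[0,0,0,-0.8],[0,0,0,-0.8],[0,0,0,-0.8],[0,0,0,-0.8],[0,0,0,-0.8],[0,0,0,-0.8],[0,0,0,-0.8],[0,0,0,-0.8],[0,0,0,0]]'; python3 -m handwheel '[[0,0,0,-0.8],[0,0,0,-0.8],[0,0,0,-0.8],[0,0,0,-0.8],[0,0,0,-0.8],[0,0,0,-0.8],[0,0,0,-0.8],[0,0,0,0]]'; python3 -c "
from h import *
go([.627,-.175,.121]);print(r.sense()['torque'])"
```

```text
t: 39.1
tool_pos: [0.6277, -0.1776, 0.1221]
ee_rot: [2.069, 2.362, -0.004]
ft_force: [-4.5, -5.8, 3.5]
finger_gap: 0.0062
gripper_force: 58.9
t: 39.9
tool_pos: [0.6282, -0.1773, 0.1221]
ee_rot: [1.175, 2.912, -0.004]
ft_force: [-2.2, -4.9, 2.9]
finger_gap: 0.0062
gripper_force: 58.9
shift [0.08 0.03 0.04] yaw 2.375
[-0.90066222  0.38741885  0.02107059]
```

```bash
for i in 1 2 3; do python3 -m handwheel '[[0,0,0,-0.5],[0,0,0,-0.5],[0,0,0,0]]' | grep -E "ee_rot|force|gap"; python3 -c "
from h import *
go([.627,-.175,.121]);print(r.sense()['torque'])"; done
```

```text
ee_rot: [0.999, 2.977, -0.004]
ft_force: [-2.9, -5.0, 1.9]
finger_gap: 0.0063
gripper_force: 58.9
shift [0.08 0.03 0.04] yaw 2.494
[-0.83177768  0.4343371  -0.03655234]
ee_rot: [0.82, 3.031, -0.004]
ft_force: [-2.2, -5.4, 2.5]
finger_gap: 0.006
gripper_force: 59.6
shift [0.08 0.04 0.04] yaw 2.613
[-0.87058703  0.38676346 -0.16498802]
ee_rot: [0.639, 3.074, -0.003]
ft_force: [-2.8, -4.8, 1.4]
finger_gap: 0.006
gripper_force: 64.0
shift [0.07 0.05 0.04] yaw 2.732
[-0.77482516  0.39492809 -0.74790347]
```

The moment rose at yaw 2.73, after 3.85 rad of turning, so the key is at its stop. I'll release it and go to the bar.

```bash
python3 -m handwheel '[[0,0,0,0.4],[0,0,0,0],[0,0,0,0],[0,0,0,0],[0,0,-0.5,0],[0,0,-1,0],[0,0,-1,0],[0,0,0,0]]' 45; python3 -m handwheel '[[0,0,0,1],[0,0,0,1],[0,0,0,1],[0,0,0,1],[0,0,0,1],[0,0,0,1],[0,0,0,1],[0,0,0,1],[0,0,0,1],[0,0,0,0.7],[0,0,0,0]]'; python3 -c "
from h import *
d=shot('wrist')
np.save('k.npy',d['frame'])
go([.6333,-.061,.063],1.516)"
```

```text
t: 41.6
tool_pos: [0.6306, -0.176, 0.2012]
ee_rot: [0.708, 3.052, -0.002]
ft_force: [0.7, -0.1, 0.3]
finger_gap: 0.0384
gripper_force: 0.0
t: 42.7
tool_pos: [0.6282, -0.1752, 0.1954]
ee_rot: [-2.276, -2.164, 0.0]
ft_force: [0.5, 0.2, 0.5]
finger_gap: 0.0381
gripper_force: 0.0
shift [ 3.81 -0.01  4.42] yaw 1.523
turn(share, mod pi) [0.06]
```

```bash
python3 -m handwheel '[[0.8,0,0,0.06],[1,0,0,0],[1,0,0,0],[0.9,0,0,0],[0.1,0,0.7,0],[0,0,1,0],[0,0,1,0],[0,0,0.9,0],[0,0,0.5,0],[0,0,0.2,0],[0,0,0,0],[0,0,0,0]]' 60; python3 -c "
from h import *
go([.6333,-.061,.063],1.516)"; python3 -m handwheel '[[0,0,0,0],[0,0,0,0],[0,0,0,0],[0,0,0,0],[0,0,0,0],[0,0,0,0]]' 0 60;
```

```text
t: 43.95
tool_pos: [0.6354, -0.0617, 0.068]
ee_rot: [2.283, 2.157, 0.002]
ft_force: [0.5, -0.3, 0.2]
finger_gap: 0.0511
gripper_force: 0.0
shift [ 0.02 -0.07  0.17] yaw 1.514
turn(share, mod pi) [-0.02]
t: 44.55
tool_pos: [0.6352, -0.0614, 0.0675]
ee_rot: [2.284, 2.156, 0.001]
ft_force: [0.5, 0.8, 2.7]
finger_gap: 0.0167
gripper_force: 58.7
```

```bash
python3 -m handwheel '[[0.2,0,0,0],[0.3,0,0,0],[0.3,0,0,0],[0.3,0,0,0],[0.3,0,0,0],[0.3,0,0,0],[0.3,0,0,0],[0.33,0,0,0],[0,0,0,0]]'; python3 -c "
from h import *
e=shot('side');
np.save('k.npy',e['frame'])
X=np.array([.627,-.176,0]);u=np.array([.0548,.9985,0])
print(proj(e,X+u*.2295+[0,0,.065]), proj(e,X+u*.1595+[0,0,.065]))
f=e['frame'].max(2)
print(f[125:190:4,300:380:4])"
```

```text
t: 45.45
tool_pos: [0.6387, 0.0103, 0.0669]
ee_rot: [-2.282, -2.157, -0.001]
ft_force: [0.3, 2.2, -0.2]
finger_gap: 0.0172
gripper_force: 58.7
[[318.55714783 161.95937707]] [[333.33613818 179.26412086]]
[[153 155 134 112 132  20  50  18  17  18  21  21  20 142 142 145 145 144
  146 146]
 [140 154 156  57 130  17  21  36  59  61  43  24  43 146 142 149 148 148
  147 149]
 [151 150 151 150  87  11   7   7  17   6  22  15  21 149 138 149 149 151
  150 149]
 [152 142 148 150  75  14   7  17   7  13  16  10  26  29 143 153 151 151
  150 115]
 [150 149 145 137 148  14  13  15  13  14  15  10  35  16 154 154 154 154
   19  16]
 [149 147 147 145  15  23  11  14  16  13  15  13  15 139 153 154 115  20
   18  15]
 [146 147 109 121  67  19  17  13  13  11   8  82  37 151 153  51  11  12
   12  14]
 [145 146  38  58  30  17  12  16  16   8  15   8 151 148  20  18  18  16
   17  18]
 [144 143 145  19  16   8   8  11  17  14 133 140  75  18  17  14  17  18
   22  13]
 [144 142 144  83  15   8  16  15   2  33 148  17  14  19  14  18  16  17
   18  12]
 [143 143 145  48  61  17  14  33   4  35 150 104  12  18  19  11  13  14
   17  19]
 [135 142 144 139 145  34  14  54   0 151 149 151 136  18  18  20  17  12
   12  15]
 [140 142 144 145 145 149  35  95  98 133 132 137 149 148  19  16  18  16
   17  16]
 [144 135 145 145 145 108  90  65  96  98 110 112 114 148 147  98  19   7
   16  18]
 [142 137 144 144  90  92  93  83  67 100 100  92  95 112 147 147 132  19
   16  13]
 [143 142 143 144 144 137  92  93  68  69  99  99  94  94 115 146 144 146
   16  17]
 [145 143 142 144 146  91  89  92  93  62  85  98  98  92  93 144 145 146
  144  39]]
```

```bash
python3 -c "
from h import *
e=shot('scene');X=np.array([.627,-.176,0]);u=np.array([.0548,.9985,0])
o=cv2.imread('pics/scene0.png')[:,:,::-1]
for c in(-125,-110,-95,-80,-65):
    x,y=proj(e,X+u*c/1000+[0,0,.072])[0].round().astype(int); print(c,o[y,x],e['frame'][y,x])"
python3 -m handwheel '[[0,0,0,0],[0,0,0,0],[0,0,0,0],[-0.5,0,0,0],[-0.7,0,0,0],[-0.7,0,0,0],[-0.7,0,0,0],[-0.6,0,0,0],[0,0,0,0],[0,0,0,0]]' 50; python3 -c "
from h import *
go([.627+.0548*.09,-.176+.09,.063],1.516)"; python3 -m handwheel '[[0,0,0.1,0],[0,0,0,0],[0,0,0,0],[0,0,0,0],[0,0,0,0],[0,0,0,0],[0,0,0,0]]' 0 100
```

```text
-125 [166 165 163] [166 158 146]
-110 [161 160 158] [164 156 144]
-95 [165 163 161] [163 159 145]
-80 [168 167 163] [163 157 143]
-65 [162 161 159] [170 168 163]
t: 46.55
tool_pos: [0.6332, -0.0881, 0.0671]
ee_rot: [-2.286, -2.155, -0.0]
ft_force: [0.9, 0.9, 0.3]
finger_gap: 0.0427
gripper_force: 0.0
shift [ 0.07 -0.05  0.14] yaw 1.512
turn(share, mod pi) [-0.03]
t: 47.25
tool_pos: [0.6332, -0.087, 0.064]
ee_rot: [-2.284, -2.156, -0.001]
ft_force: [-1.6, 4.2, 1.6]
finger_gap: 0.0163
gripper_force: 98.0
```

```bash
python3 -m handwheel '[[0.3,0,0,0],[0.5,0,0,0],[0.5,0,0,0],[0.5,0,0,0],[0.5,0,0,0],[0.5,0,0,0],[0,0,0,0]]'; python3 -m handwheel '[[0.3,0,0,0],[0.5,0,0,0],[0.5,0,0,0],[0.5,0,0,0],[0.4,0,0,0],[0,0,0,0],[0,0,0,0]]'
```

```text
t: 47.95
tool_pos: [0.6381, -0.0009, 0.0641]
ee_rot: [-2.281, -2.159, -0.001]
ft_force: [0.5, -0.0, -3.9]
finger_gap: 0.0159
gripper_force: 98.2
t: 48.65
tool_pos: [0.6419, 0.0624, 0.0641]
ee_rot: [2.283, 2.157, -0.0]
ft_force: [-0.3, -0.1, -3.3]
finger_gap: 0.0157
gripper_force: 98.2
```

The bar is clear of the tube and held. Next I'll fix the cradle's pose with a silhouette fit in the scene and side pictures from the start.

```bash
python3 -m handwheel '[[0.1,0,-0.5,0],[0.1,0,-0.7,0],[0,0,-0.7,0],[0,0,-0.5,0],[0,0,0,0]]'; python3 - <<'E'
from h import *
from scipy.optimize import minimize
D=[]
for n in("scene","side"):
    d=r.snapshot(n); im=cv2.imread(f"pics/{n}0.png"); hsv=cv2.cvtColor(im,cv2.COLOR_BGR2HSV)
    m=cv2.inRange(hsv,(8,90,60),(25,255,255))
    c=proj(d,[.465,.385,.03])[0]; k=np.zeros_like(m); cv2.circle(k,tuple(int(v) for v in c),85,255,-1); m&=k
    nn,l,st,ce=cv2.connectedComponentsWithStats(m); keep=np.isin(l,[i for i in range(1,nn) if st[i,4]>40 ]).astype(np.uint8)
    print(n,c,keep.sum(),[s.tolist() for s in st[1:] if s[4]>40]); D.append((d,keep))
B=[(-.1,.1,-.035,.035,0,.008)]
for x in(-.07,.07): B+=[(x-.008,x+.008,-.035,.035,0,.04),(x-.008,x+.008,-.035,-.019,0,.06),(x-.008,x+.008,.019,.035,0,.06)]
S=4
def cost(p,full=False):
    c,s=np.cos(p[2]),np.sin(p[2]);out=0
    for d,m in D:
        M=np.zeros((420*S,560*S),np.uint8)
        for b in B:
            P=np.array([[x,y,z] for x in b[:2] for y in b[2:4] for z in b[4:]])
            P=np.c_[p[0]+c*P[:,0]-s*P[:,1],p[1]+s*P[:,0]+c*P[:,1],P[:,2]]
            h=cv2.convexHull((proj(d,P)*S).astype(np.float32)).round().astype(np.int32); cv2.fillConvexPoly(M,h,1)
        M=cv2.resize(M.astype(np.float32),(560,420),interpolation=cv2.INTER_AREA)
        out+=1-np.minimum(M,m).sum()/np.maximum(M,m).sum()
    return out
best=None
for y0 in(-.2,0,.2):
    q=minimize(cost,[.465,.385,y0-.08],method="Nelder-Mead",options=dict(initial_simplex=np.array([.465,.385,y0-.08])+np.array([[0,0,0],[.02,0,0],[0,.02,0],[0,0,.15]]),xatol=1e-4,fatol=1e-4))
    print(q.x,q.fun)
E
```

```text
t: 49.15
tool_pos: [0.6438, 0.0673, 0.1388]
ee_rot: [2.283, 2.153, 0.006]
ft_force: [1.1, 0.0, -3.0]
finger_gap: 0.0163
gripper_force: 98.4
scene [419.56854195 221.39974601] 1332 [[400, 197, 46, 55, 1332]]
side [202.43651723 124.37171824] 1287 [[167, 101, 70, 47, 1287]]
[ 0.46413824  0.39339104 -0.14609918] 0.21259957551956177
[ 0.46401913  0.39411379 -0.13886175] 0.21428608894348145
[ 0.46299276  0.39335763 -0.16158021] 0.21278417110443115
```

```bash
python3 -m handwheel '[[0,0,-0.7,0],[0,0,-1,0],[0,0,-1,0],[0,0,-0.8,0],[0,0,0,0]]';python3 -m handwheel '[[0,0,0,-0.6],[0,0,0,-0.9],[0,0,0,-1],[0,0,0,-1],[0,0,0,-1],[0,0,0,-1],[0,0,0,-1],[0,0,0,-1],[0,0,0,-1],[0,0,0,-1],[0,0,0,-1],[0,0,0,-0.7]]'; python3 -m handwheel '[[0,0,0,-0.6],[0,0,0,-0.5],[0,0,0,0]]'; python3 -c "
from h import *
go([.464,.26,.24],2.99)"
```

```text
t: 49.75
tool_pos: [0.6436, 0.0678, 0.2436]
ee_rot: [2.282, 2.154, 0.006]
ft_force: [0.0, 1.2, -3.7]
finger_gap: 0.0161
gripper_force: 98.5
t: 50.95
tool_pos: [0.6414, 0.0679, 0.2378]
ee_rot: [-0.438, -3.106, 0.001]
ft_force: [0.8, 0.1, -2.9]
finger_gap: 0.0162
gripper_force: 98.5
t: 51.25
tool_pos: [0.6414, 0.0679, 0.2381]
ee_rot: [-0.238, -3.128, 0.0]
ft_force: [0.3, -0.4, -3.2]
finger_gap: 0.0158
gripper_force: 98.5
shift [ 6.82  5.43 -0.04] yaw 2.989
turn(share, mod pi) [-0.]
```

```bash
python3 -m handwheel '[[0.5,0.4,0,0],[0.8,0.6,0,0],[0.9,0.7,0,0],[0.9,0.7,0,0],[0.9,0.7,0,0],[0.9,0.7,0,0],[0.8,0.7,0,0],[0.7,0.6,0,0],[0.4,0.33,0,0],[0,0,0,0],[0,0,0,0]]'; cat > fit.py <<'E'
from h import *
from scipy.optimize import minimize
d=shot('wrist'); im=d["frame"][:,:,::-1].copy(); cv2.imwrite("pics/fit.png",im)
m=cv2.inRange(cv2.cvtColor(im,cv2.COLOR_BGR2HSV),(8,90,50),(25,255,255))
nn,l,st,ce=cv2.connectedComponentsWithStats(m); print([s.tolist() for s in st[1:] if s[4]>100])
c=proj(d,[.464,.3935,.03])[0]; print(c)
k=np.zeros_like(m); cv2.circle(k,tuple(int(v) for v in c),190,255,-1); m&=k
m=(m>0).astype(np.float32); valid=np.ones_like(m); valid[im.max(2)<45]=0
B=[(-.1,.1,-.035,.035,0,.008)]
for x in(-.07,.07): B+=[(x-.008,x+.008,-.035,.035,0,.04),(x-.008,x+.008,-.035,-.019,0,.06),(x-.008,x+.008,.019,.035,0,.06)]
S=2
def cost(p):
    c,s=np.cos(p[2]),np.sin(p[2]); M=np.zeros((420*S,560*S),np.uint8)
    for b in B:
        P=np.array([[x,y,z] for x in b[:2] for y in b[2:4] for z in b[4:]])
        P=np.c_[p[0]+c*P[:,0]-s*P[:,1],p[1]+s*P[:,0]+c*P[:,1],P[:,2]]
        cv2.fillConvexPoly(M,cv2.convexHull((proj(d,P)*S).astype(np.float32)).round().astype(np.int32),1)
    M=cv2.resize(M.astype(np.float32),(560,420),interpolation=cv2.INTER_AREA)*valid
    return 1-np.minimum(M,m).sum()/np.maximum(M,m).sum()
p0=np.array([.464,.3935,-.15])
q=minimize(cost,p0,method="Nelder-Mead",options=dict(initial_simplex=p0+np.array([[0,0,0],[.015,0,0],[0,.015,0],[0,0,.08]]),xatol=1e-4,fatol=1e-4)); print(q.x,q.fun)
E
python3 fit.py; python3 -c "
from h import *
go([.464,.3935,.24],2.99)"
```

```text
t: 52.35
tool_pos: [0.4657, 0.2597, 0.2406]
ee_rot: [-0.24, -3.132, 0.001]
ft_force: [-0.3, -0.2, -2.7]
finger_gap: 0.016
gripper_force: 98.5
[[105, 0, 56, 98, 1763], [363, 55, 92, 185, 11977], [456, 75, 12, 19, 169]]
[407.0134475  158.72159302]
[ 0.46481885  0.3943805  -0.14107452] 0.0962178111076355
shift [0.75 4.41 0.02] yaw 2.988
turn(share, mod pi) [-0.01]
```

```bash
python3 -m handwheel '[[0.1,0.6,0,-0.1],[0.15,0.9,0,0],[0.15,0.9,0,0],[0.15,0.9,0,0],[0.1,0.8,0,0],[0.07,0.33,0,0],[0,0,0.7,0],[0,0,1,0],[0,0,1,0],[0,0,1,0],[0,0,0.8,0],[0,0,0,0]]'; python3 -m handwheel '[[0,0,0,0],[0,0,0,0]]'; python3 fit.py;  python3 -c "
from h import *
go([.465,.394,.053],3.0006)"
```

```text
t: 53.6
tool_pos: [0.4616, 0.3921, 0.1023]
ee_rot: [-0.223, -3.128, 0.008]
ft_force: [-0.7, 0.0, -3.2]
finger_gap: 0.0164
gripper_force: 98.6
t: 53.8
tool_pos: [0.4642, 0.3949, 0.1079]
ee_rot: [0.221, 3.131, 0.003]
ft_force: [2.4, -0.4, -3.0]
finger_gap: 0.0159
gripper_force: 98.6
[[211, 68, 47, 207, 5497], [304, 68, 27, 207, 3461], [333, 104, 7, 30, 192]]
[275.83709526 221.56399614]
[ 0.46498091  0.39434399 -0.13406394] 0.6159256100654602
shift [-0.03 -0.03  1.83] yaw 3.001
turn(share, mod pi) [0.]
```

```bash
python3 -m handwheel '[[0,0,0.4,0],[0,0,0.4,0],[0,0,0.4,0],[0,0,0.3,0],[0,0,0,0],[0,0,0,0]]'; python3 -m handwheel '[[0,0,0.15,0],[0,0,0.1,0],[0,0,0,0],[0,0,0,0]]'
```

```text
t: 54.45
tool_pos: [0.4628, 0.3947, 0.0608]
ee_rot: [-0.22, -3.133, 0.0]
ft_force: [-0.6, -0.0, -2.6]
finger_gap: 0.0161
gripper_force: 98.6
t: 54.85
tool_pos: [0.4628, 0.3948, 0.0537]
ee_rot: [0.22, 3.134, 0.0]
ft_force: [0.8, -0.5, -3.0]
finger_gap: 0.0162
gripper_force: 98.6
```

```bash
for i in 1 2 3; do python3 -m handwheel '[[0,0,0.05,0],[0,0,0,0]]' | grep -E "pos|force"; done
```

```text
tool_pos: [0.4631, 0.3949, 0.0524]
ft_force: [0.5, -0.4, -2.4]
gripper_force: 98.8
tool_pos: [0.4633, 0.3949, 0.051]
ft_force: [2.5, -0.4, 0.7]
gripper_force: 99.1
tool_pos: [0.4635, 0.395, 0.0503]
ft_force: [0.6, -1.7, 5.2]
gripper_force: 99.7
```

```bash
python3 -m handwheel '[[0,0,0,0],[0,0,0,0],[0,0,0,0],[0,0,0,0],[0,0,-0.3,0],[0,0,-0.7,0],[0,0,-1,0],[0,0,-1,0],[0,0,-1,0],[0,0,-1,0],[0,0,-0.5,0],[0,0,0,0]]' 50; python3 - <<'E'
from h import *
d=shot('wrist','w20',(400,300))
shot('side','s20',(400,300),(100,80,240,180))
shot('scene','q20',(400,300),(240,170,240,180))
shot('side','p20',(400,300),(200,150,240,180))
I=lambda n:cv2.imread(f'pics/{n}.png')
cv2.imwrite('pics/c20.png',np.vstack([np.hstack([I('w20'),I('s20')]),np.hstack([I('q20'),I('p20')])]))
E
```

```text
t: 56.65
tool_pos: [0.4638, 0.3955, 0.2175]
ee_rot: [0.22, 3.129, 0.006]
ft_force: [-0.7, 0.8, 0.2]
finger_gap: 0.0425
gripper_force: 0.0
```

View pics/c20.png

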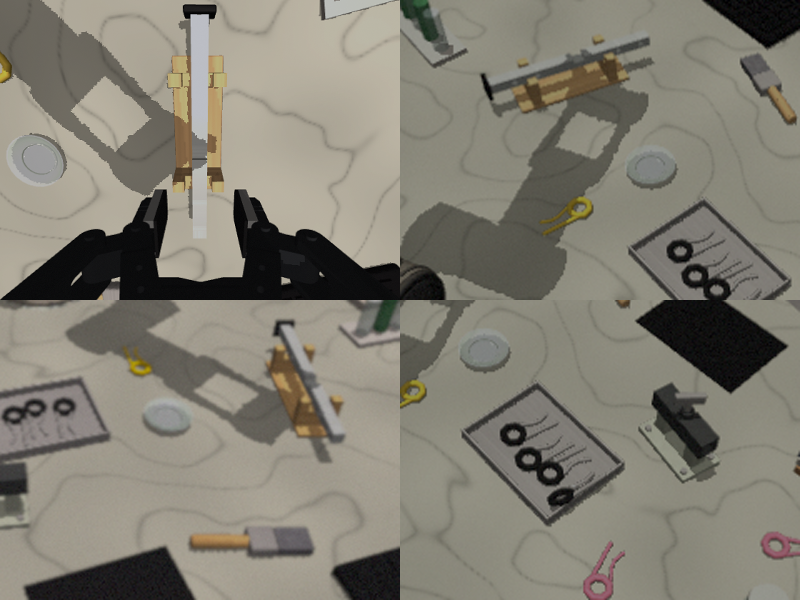

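```bash
python3 - <<'E'
from h import *
d=shot('wrist')
a,b=onz(d,(199*1.4,16*1.4),.06),onz(d,(200*1.4,237*1.4),.06)
m=a+(b-a)*(142/292); u=np.array([np.cos(-.141),np.sin(-.141)])
e=m[:2]-[.4649,.3943]; print(a,b,np.linalg.norm(b-a),"along",e@u,"across",e@[-u[1],u[0]],np.arctan2(*(b-a)[1::-1]))
E
```

```text
[0.32717916 0.41322261 0.06      ] [0.6064947  0.37501162 0.06      ] 0.28191709306767804 along -0.0019184185356471504 across 7.165898462605354e-05 -0.1359582824003034
```

The bar is centred within 2 mm and in line within 0.01 rad. All four clips are in the tray and the robot is clear, so I'll hand in.

```bash
python3 -c "
from bench import r
print(r.hand_in())"
```

```text
the job is handed in; nothing more can be done
None
```

The job is handed in (no verdict came back): all four clips are in the tray, the key is undone to its stop, the bar rests in both cradle notches about 2 mm off centre, and the arm stayed clear of the bottle and jar.

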